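# Pack the pierced loom weights into the finds tray

### The job

Pack the four pierced clay loom weights from the sorting paper into the finds tray, each lying flat and fully down in the foam nest cut to its own outline and size (large round, small round, square, oblong). Lower each one gently into its nest rather than dropping it. Leave the two unpierced clay pieces, which do not belong to the set, lying where they are.

Things in the scene. Friction and masses are not known exactly. Their poses are not given: they have to be found in the camera images.
- large_round: Pierced weight, fired clay: upright-sided round disc 60 mm across with a 22 mm hole down its middle, about 0.13 kg. Origin: centre of its underside; z up when it lies flat, as at every start; 30 mm high. 
- small_round: Pierced weight, fired clay: small round disc 40 mm across with a 16 mm hole down its middle, about 0.06 kg. Origin: centre of its underside; z up when it lies flat, as at every start; 30 mm high. 
- square: Pierced weight, fired clay: square block 44 x 44 mm with an 18 mm hole down its middle, sides along its x and y, about 0.10 kg. Origin: centre of its underside; z up when it lies flat, as at every start; 30 mm high. 
- oblong: Pierced weight, fired clay: oblong block 68 mm (along its x) by 30 mm (along its y) with a 16 mm hole down its middle, about 0.11 kg. Origin: centre of its underside; z up when it lies flat, as at every start; 30 mm high. 
- blank_round: Unpierced look-alike in the same clay: solid disc 54 mm across, no hole. Does not belong in the tray. Origin: centre of its underside; z up when it lies flat, as at every start; 30 mm high. 
- blank_oblong: Unpierced look-alike in the same clay: solid oblong block 68 (x) by 30 (y) mm, no hole. Does not belong in the tray. Origin: centre of its underside; z up when it lies flat, as at every start; 30 mm high. 
- nest_large_round: Nest with the larger round recess, 76 mm across, for the large round weight. Charcoal foam block 98 x 98 x 20 mm, one of four fixed 2 x 2, 100 mm apart, in any order, in a white tray (212 mm square, 24 mm high, 5 mm walls). Recess central, 12 mm deep, pale floor 8 mm above the origin. Origin: centre of the block's underside (5 mm above the table); z up.
- nest_small_round: Nest with the smaller round recess, 56 mm across, for the small round weight. Charcoal foam block 98 x 98 x 20 mm, one of four fixed 2 x 2, 100 mm apart, in any order, in a white tray (212 mm square, 24 mm high, 5 mm walls). Recess central, 12 mm deep, pale floor 8 mm above the origin. Origin: centre of the block's underside (5 mm above the table); z up.
- nest_square: Nest with the square recess, 60 x 60 mm, sides along its x and y, for the square weight. Charcoal foam block 98 x 98 x 20 mm, one of four fixed 2 x 2, 100 mm apart, in any order, in a white tray (212 mm square, 24 mm high, 5 mm walls). Recess central, 12 mm deep, pale floor 8 mm above the origin. Origin: centre of the block's underside (5 mm above the table); z up.
- nest_oblong: Nest with the oblong recess, 84 mm (along its x) by 46 mm (along its y), for the oblong weight. Charcoal foam block 98 x 98 x 20 mm, one of four fixed 2 x 2, 100 mm apart, in any order, in a white tray (212 mm square, 24 mm high, 5 mm walls). Recess central, 12 mm deep, pale floor 8 mm above the origin. Origin: centre of the block's underside (5 mm above the table); z up.
Mind the look-alikes: they are no part of the job. What is shaped like the square but pink or yellow is not meant.

How it is judged:
At the end, for the whole second after the job is handed in: Each of the four pierced weights lies in the nest of its own outline: within 14 mm of the nest's centre (free play in the recess), its underside within 2.5 mm of the recess floor, tilted less than 0.12 rad, at rest; both unpierced pieces are within 25 mm of where they started, at rest (horizontal distance between large_round and nest_large_round below 0.014 m and z of large_round in the frame of nest_large_round below 0.0105 m and angle between each of large_round, small_round, square, oblong's own z axis and vertical below 0.12 rad and linear speed of each of large_round, small_round, square, oblong, blank_round, blank_oblong below 0.02 m/s and angular speed of each of large_round, small_round, square, oblong below 0.2 rad/s and horizontal distance between small_round and nest_small_round below 0.014 m and z of small_round in the frame of nest_small_round below 0.0105 m and horizontal distance between square and nest_square below 0.014 m and z of square in the frame of nest_square below 0.0105 m and horizontal distance between oblong and nest_oblong below 0.014 m and z of oblong in the frame of nest_oblong below 0.0105 m and distance of each of blank_round, blank_oblong from where it was at the start of the episode below 0.025 m); the robot touches nothing.
It fails at once if a weight is dropped or slammed (faster than 0.6 m/s) into its nest ((horizontal distance between large_round and nest_large_round below 0.03 m and z of large_round in the frame of nest_large_round below 0.03 m and linear speed of large_round above 0.6 m/s) or (horizontal distance between small_round and nest_small_round below 0.03 m and z of small_round in the frame of nest_small_round below 0.03 m and linear speed of small_round above 0.6 m/s) or (horizontal distance between square and nest_square below 0.03 m and z of square in the frame of nest_square below 0.03 m and linear speed of square above 0.6 m/s) or (horizontal distance between oblong and nest_oblong below 0.03 m and z of oblong in the frame of nest_oblong below 0.03 m and linear speed of oblong above 0.6 m/s)).
It fails at once if an unpierced piece is shifted more than 25 mm (distance of any of blank_round, blank_oblong from where it was at the start of the episode above 0.025 m).
It also fails if it takes over 112 s, if anything falls off the work surface, if the arm or the gripper's body presses on something with over 40 N, if the wrist force passes 120 N, or if a joint passes its speed limit or range.

### The arm

A 6-joint arm with a two-finger parallel gripper is mounted at the origin on the work surface. World frame = base frame: x ahead of the robot, y to its left, z up, the work surface at z = 0. Lengths are in m, angles in rad, forces in N, time in s.
With the tool pointing down it reaches from about 0.375 to 0.9 m from the base axis. Payload 3.1 kg.
Tool frame: the origin (TCP) lies between the finger pads; the fingertips stand 11 mm ahead of it and the grasp point (between the pads) lies 8 mm behind it; z points along the fingers, y is the line along which they close (so a half turn about z gives the same grasp; the last joint's range is limited). The gripper opens to 87 mm and grips with 3 to 60 N. Pads are 19 mm wide; open, the fingers measure 117 mm over their backs; the gripper's body (75 mm by 190 mm) begins 51 mm behind the grasp point.
Start: joints at [1.01, 0.527, 1.433, -0, 1.181, -0.178], TCP at [0.233, 0.58, 0.234] pointing down, gripper open.
Joint ranges: [-3.08, 3.08], [-0.75, 2.2], [0.22, 2.44], [-1.43, 4.57], [0, 2.65], [-2.85, 2.85]. Speed limits (rad/s): [2.79, 2.79, 3.14, 3.14, 3.14, 3.14].

### API

Orientations are given as a unit quaternion [x, y, z, w].
In Python, from rig import get_obs, camera, hand_in gives the robot as it stands.
- The arm moves only by the shell command python3 -m pendant 'ROWS' [FORCE]. ROWS is JSON, a list that holds one entry, the list of rows, each a list of 7 numbers: the shift along the tool's x, y, z in m, then the turn, a rotation vector about the tool's x, y, z in degrees, then the opening, from 0 (shut) to 1 (fully open). In form: [[[x, y, z, ax, ay, az, fingers], ...]]. A call has exactly 5 rows; each row shifts and turns the commanded pose from where the row before left it, along the tool's axes as they then stand; what a row does not reach is not made up. A row lasts 1/8 s, in which the tool goes at most 62.5 mm and 10.7 degrees, less where a joint would pass 70% of its speed; a pose out of reach is approached as far as the arm can. A call with a gripper value outside its range is refused whole. The fingers move at their own pace and stop on an object; FORCE is the grip in N (left out, the last holds). Time passes only in rows, so rows that do not move let the fingers close, or fill a call up. It gives the time, the measured TCP pose, the force, the opening and the grip force at its end, in the units of the state.
- get_obs(): the state, without advancing time (a new reading comes with each control period).
- camera(name): name is "side" or "top" or "wrist"; returns a dict with "img" (420x560x3 uint8, red, green, blue), "intrinsics" (3x3 intrinsics, pixels), "R" (3x3) and "t" (3): a world point X has camera coordinates R X + t; the wrist camera has in their place "T_tool_cam" (4x4, takes a point from camera to tool coordinates, whose origin is the TCP and whose axes are the flange's). Camera axes: x right, y down, z forward; pixel columns grow to the right and rows downward; lengths in m; the calibration is good to about 2 mm. The wrist camera is an equidistant fisheye: a pixel r from the principal point sees the ray r / f radians off the axis. A picture is of the moment at which its call begins: read the wrist's pose just before it. There is no depth.
- hand_in(): hands the job in; it is judged then, once.
The state is a dict: "time": time; "q": joint angles; "joint_velocities": joint speeds; "joint_torque": joint torques, N m; "position": TCP position; "tool_rot": TCP orientation; "ft_force": force on the tool from outside, world axes, zero at the start; "moment": the same for the moment, N m; "grip_width": finger opening in m; "grip_force": force on a finger pad.
Only numpy, scipy, OpenCV 4.12 (cv2) and the standard library are available. Lean on these libraries where they do the work, as an engineer would, in place of code of your own. Each camera call takes 0.05 s, during which the arm holds its last target. There are 200 camera calls.

## Working session

There is one attempt and no reset: what is moved stays moved. The work goes in short steps, Python scripts to look and compute and a shell command to move; the robot and the scene stay as the last step left them, time stands still between calls to the robot, and variables do not carry over. Pictures are saved under pics/ and viewed, at most 14 in all, crops included, and the job is handed in when it is done.

```bash
ls; mkdir -p pics; python3 - <<'E'
from rig import get_obs,camera
import cv2,numpy as np
o=get_obs();print({k:np.round(v,3) for k,v in o.items()})
for n in("top","side","wrist"):
    c=camera(n);cv2.imwrite(f"pics/{n}0.png",c["img"][:,:,::-1])
    print(n,[ (k,np.round(c[k],4).tolist()) for k in c if k!="img"])
E
```

```text
pics
{'time': np.float64(0.0), 'q': array([ 1.011,  0.529,  1.434, -0.   ,  1.181, -0.179]), 'joint_velocities': array([ 0.   , -0.002,  0.001,  0.002, -0.   ,  0.   ]), 'joint_torque': array([  0.   , -44.004, -17.659,   0.063,   0.058,  -0.   ]), 'position': array([0.232, 0.579, 0.233]), 'tool_rot': array([ 0.19 ,  0.982, -0.001, -0.   ]), 'ft_force': array([ 0.201, -0.333, -0.368]), 'moment': array([ 0.018, -0.022, -0.006]), 'grip_force': np.float64(0.0), 'grip_width': np.float64(0.087)}
top [('intrinsics', [[424.916, 0.0, 282.5463], [0.0, 424.916, 216.6157], [0.0, 0.0, 1.0]]), ('R', [[-0.1638, -0.9865, -0.0054], [-0.9599, 0.1607, -0.2299], [0.2276, -0.0325, -0.9732]]), ('t', [0.068, 0.5845, 0.8853])]
side [('intrinsics', [[432.6378, 0.0, 274.9183], [0.0, 432.6378, 204.0036], [0.0, 0.0, 1.0]]), ('R', [[0.9526, -0.3039, 0.0096], [-0.1882, -0.614, -0.7665], [0.2388, 0.7284, -0.6422]]), ('t', [-0.5727, 0.1287, 0.8173])]
wrist [('intrinsics', [[325.1923, 0.0, 276.6911], [0.0, 325.1923, 212.4459], [0.0, 0.0, 1.0]]), ('T_tool_cam', [[0.0002, -0.9709, -0.2397, 0.0656], [1.0, 0.0, 0.0009, -0.0009], [-0.0008, -0.2397, 0.9709, -0.1522], [0.0, 0.0, 0.0, 1.0]])]
```

View pics/top0.png

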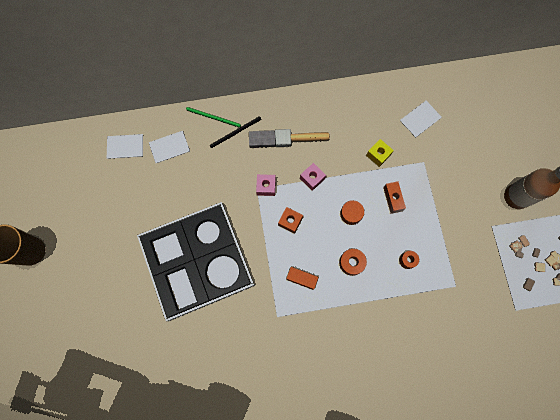

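View pics/side0.png

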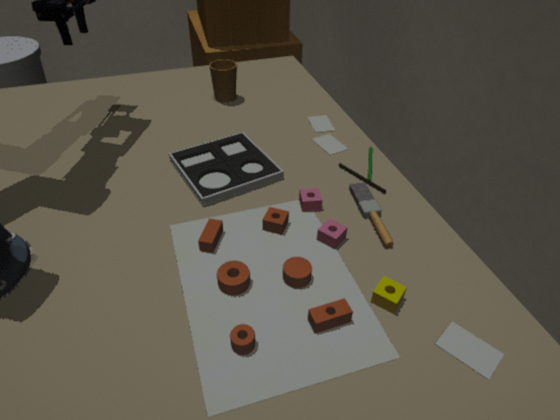

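Top view: square (291,220), large ring (353,262), small ring (410,259), pierced oblong (395,197), blanks at (353,211) and (303,278). Nests: square (168,248), small round (208,232), large round (223,272), oblong (181,289). The side view shows the same layout. Next I'll enlarge crops.

```bash
python3 - <<'E'
import cv2
def crop(n,x0,y0,x1,y1,s,out):
    i=cv2.resize(cv2.imread(f"pics/{n}0.png")[y0:y1,x0:x1],None,fx=s,fy=s,interpolation=cv2.INTER_CUBIC)
    for x in range(x0-x0%10+10,x1,10):
        cv2.line(i,((x-x0)*s,0),((x-x0)*s,10 if x%50 else 20),(0,0,0),1)
        if x%20==0: cv2.putText(i,str(x),((x-x0)*s-10,22),0,.35,(0,0,255))
    for y in range(y0-y0%10+10,y1,10):
        cv2.line(i,(0,(y-y0)*s),(8,(y-y0)*s),(0,0,0),1)
        if y%20==0: cv2.putText(i,str(y),(10,(y-y0)*s+4),0,.35,(0,0,255))
    cv2.imwrite(f"pics/{out}.png",i)
crop("top",270,170,430,290,5,"topA")
crop("top",130,200,260,325,4,"topB")
crop("side",190,190,370,360,3,"sideA")
crop("side",160,125,290,205,6,"sideB")
E
```

```text
(no output)
```

View pics/topA.png

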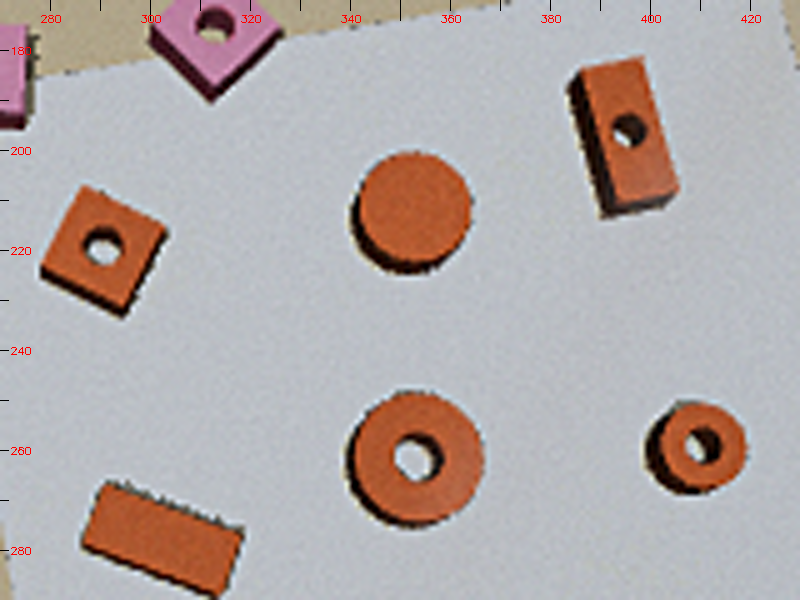

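View pics/topB.png

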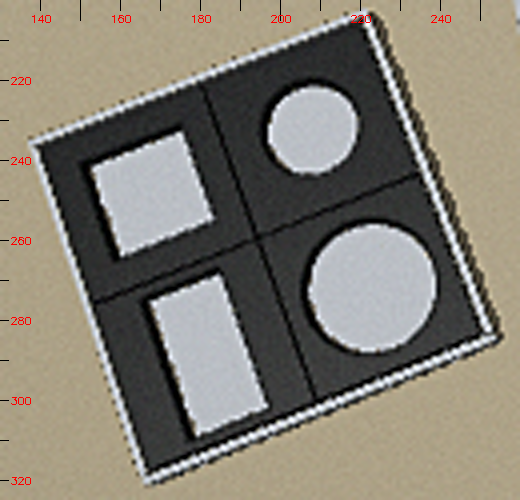

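View pics/sideA.png

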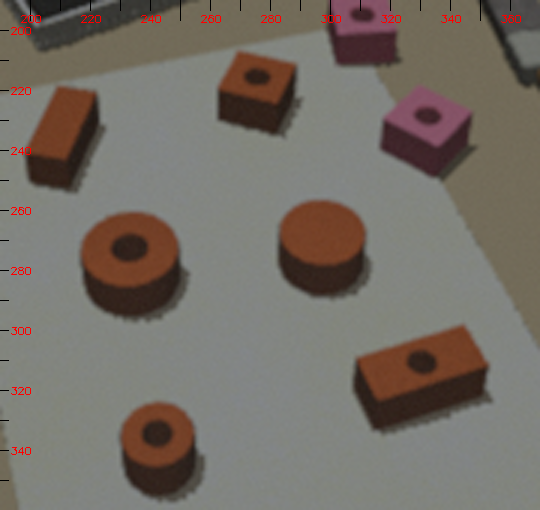

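View pics/sideB.png

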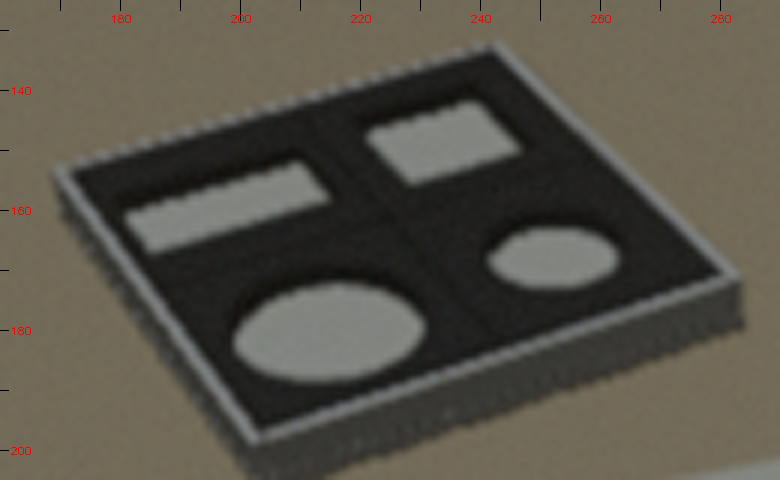

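Crops give consistent hole centres and corners in both views (e.g. large hole top (354,261.6) / side (233,272.7)). The four pale recess shapes match the four nests. Triangulating.

```bash
cat > h.py <<'E'
import numpy as np,cv2
from rig import get_obs,camera
from scipy.spatial.transform import Rotation as Ro
def P(n):
    c=camera(n);return c["intrinsics"]@np.c_[c["R"],c["t"]]
def tri(PT,PS,a,b):
    X=cv2.triangulatePoints(PT,PS,np.float64(a).reshape(2,1),np.float64(b).reshape(2,1))[:,0]
    return X[:3]/X[3]
def atz(Pm,uv,z):
    # point on plane z
    A=Pm[:,:2];b=Pm[:,2]*z+Pm[:,3]
    H=np.c_[A,b];X=np.linalg.solve(H,[uv[0],uv[1],1]);return X[:2]/X[2]
E
python3 - <<'E'
from h import *
PT,PS=P("top"),P("side")
A=lambda x,y:(270+x/5-.4,170+y/5-.4); B=lambda x,y:(130+x/4-.4,200+y/4-.4)
SA=lambda x,y:(190+x/3-.35,190+y/3-.35); SB=lambda x,y:(160+x/6-.4,125+y/6-.4)
pts={"large":(A(420,457),SA(129,248)),"small":(A(703,446),SA(157,433)),"square":(A(104,247),SA(257,77)),"oblong":(A(630,131),SA(422,362)),"blankr":(A(415,209),SA(322,233)),
"ob0":(A(580,72),SA(379,400)),"ob1":(A(642,57),SA(488,362)),"ob2":(A(679,187),SA(465,325)),"ob3":(A(617,207),SA(355,360)),
"t_sq":(B(35,142),SB(495,42)),"t_sm":(B(365,12),SB(740,275)),"t_lg":(B(498,338),SB(252,440)),"t_ob":(B(146,482),SB(55,170)),"cross":(B(256,240),SB(393,213)),"flarge":(B(371,287),SB(330,331)),"fsmall":(B(313,127),SB(554,258))}
for k,(a,b) in pts.items():
    X=tri(PT,PS,a,b); z=.03 if k[:2] not in("t_","cr","fl","fs") else (.024 if k[:2]=="t_" else .025 if k=="cross" else .013)
    print(k,X.round(4),z,atz(PT,a,z).round(4),atz(PS,b,z).round(4))
for k,c in {"square":[(85,186),(167,233),(123,306),(42,264)],"blank_ob":[(106,481),(243,528),(219,598),(83,543)]}.items():
    Q=np.array([atz(PT,A(*p),.03) for p in c]);print(k,Q.mean(0).round(4),[(np.linalg.norm(Q[i]-Q[i-1]).round(4),np.degrees(np.arctan2(*(Q[i]-Q[i-1])[::-1])).round(1)) for i in range(4)])
E
```

```text
large [ 0.4664 -0.1728  0.0307] 0.03 [ 0.4675 -0.173 ] [ 0.4656 -0.1721]
small [ 0.4506 -0.3012  0.0297] 0.03 [ 0.4512 -0.3012] [ 0.4499 -0.3014]
square [ 0.5872 -0.0474  0.031 ] 0.03 [ 0.588  -0.0475] [ 0.587  -0.0463]
oblong [ 0.602  -0.3016  0.0304] 0.03 [ 0.6025 -0.3018] [ 0.6018 -0.3014]
blankr [ 0.5819 -0.1943  0.0288] 0.03 [ 0.582  -0.1942] [ 0.5811 -0.1953]
ob0 [ 0.6131 -0.2918 -0.006 ] 0.03 [ 0.6348 -0.285 ] [ 0.5697 -0.3173]
ob1 [ 0.6359 -0.3144  0.0334] 0.03 [ 0.6373 -0.3157] [ 0.6369 -0.3123]
ob2 [ 0.5907 -0.3128  0.0706] 0.03 [ 0.572  -0.3183] [ 0.6354 -0.2852]
ob3 [ 0.5674 -0.288   0.0284] 0.03 [ 0.5674 -0.2875] [ 0.5667 -0.289 ]
t_sq [0.6073 0.307  0.0283] 0.024 [0.6099 0.3083] [0.6074 0.3138]
t_sm [0.6556 0.108  0.0253] 0.024 [0.656  0.1082] [0.6561 0.1097]
t_lg [0.452  0.0586 0.0277] 0.024 [0.4537 0.0588] [0.4511 0.0632]
t_ob [0.4058 0.2635 0.0254] 0.024 [0.4074 0.264 ] [0.4044 0.2655]
cross [0.5316 0.187  0.028 ] 0.025 [0.5315 0.1876] [0.5329 0.1915]
flarge [0.4938 0.1267 0.0196] 0.013 [0.4955 0.1275] [0.4942 0.1354]
fsmall [0.5911 0.1479 0.0205] 0.013 [0.5945 0.1489] [0.592  0.1579]
square [ 0.588  -0.0476] [(np.float64(0.0426), np.float64(-37.6)), (np.float64(0.0445), np.float64(-130.2)), (np.float64(0.0405), np.float64(139.7)), (np.float64(0.0426), np.float64(52.6))]
blank_ob [ 0.4509 -0.051 ] [(np.float64(0.0299), np.float64(-30.0)), (np.float64(0.0654), np.float64(-118.4)), (np.float64(0.0333), np.float64(150.6)), (np.float64(0.0658), np.float64(58.6))]
```

Heights come out at about 30 mm and sizes match. The tray sits at about 13° with its centre near (.531,.186). Large round first: square up the tool, then move over it.

```bash
cat > go.py <<'E'
# usage: go.py x y z phi_deg : remaining shift in tool axes (mm) and turn (deg)
import sys;from h import *
g=np.array(sys.argv[1:4],float);ph=float(sys.argv[4]);o=get_obs();R=Ro.from_quat(o["tool_rot"]).as_matrix()
y=R[:,1];p=np.degrees(np.arctan2(y[1],y[0]))
print("t",round(float(o["time"]),2),"pos",o["position"].round(4),"phi",p.round(1),"tilt",R[2].round(3),"| rem mm",(R.T@(g-o["position"])*1000).round(1),"az",round(-(ph-p),1),"grip",o["grip_width"].round(4),o["grip_force"].round(1),"F",o["ft_force"].round(1))
E
python3 -m pendant '[[[0,0,0,0,0,-7.3,1],[0,0,0,0,0,-7.3,1],[0,0,0,0,0,-7.3,1],[-0.0167,-0.0537,0,0,0,0,1],[-0.0167,-0.0537,0,0,0,0,1]]]' 20
python3 -m pendant '[[[-0.0167,-0.0537,0,0,0,0,1],[-0.0167,-0.0537,0,0,0,0,1],[-0.0167,-0.0537,0,0,0,0,1],[-0.0167,-0.0537,0,0,0,0,1],[-0.0167,-0.0537,0,0,0,0,1]]]'
python3 -m pendant '[[[-0.0167,-0.0537,0,0,0,0,1],[-0.0167,-0.0537,0,0,0,0,1],[-0.0167,-0.0537,0,0,0,0,1],[-0.0167,-0.0537,0,0,0,0,1],[-0.0167,-0.0537,0,0,0,0,1]]]'
python3 -m pendant '[[[-0.0167,-0.0537,0,0,0,0,1],[-0.0167,-0.0537,0,0,0,0,1],[0,0,0.03,0,0,0,1],[0,0,0.03,0,0,0,1],[0,0,0,0,0,0,1]]]'
python3 go.py .4665 -.173 .027 90
```

```text
time: 0.88
position: [0.2664, 0.4717, 0.2333]
tool_rot: [-0.001, 1.0, -0.0, 0.0]
ft_force: [-0.6, -0.6, -0.1]
grip_width: 0.0869
grip_force: 0.0
time: 1.5
position: [0.3504, 0.2026, 0.2338]
tool_rot: [-0.0, 1.0, 0.0, 0.001]
ft_force: [1.2, -0.5, 0.9]
grip_width: 0.0872
grip_force: 0.0
time: 2.12
position: [0.4339, -0.0663, 0.2338]
tool_rot: [0.0, 1.0, -0.0, 0.0]
ft_force: [0.7, 0.1, -0.6]
grip_width: 0.087
grip_force: 0.0
time: 2.75
position: [0.4654, -0.171, 0.1718]
tool_rot: [0.0, 1.0, 0.002, -0.002]
ft_force: [-0.7, 0.0, 0.3]
grip_width: 0.0871
grip_force: 0.0Traceback (most recent call last):
  File "go.py", line 5, in <module>
    print("t",round(float(o["time"]),2),"pos",o["position"].round(4),"phi",p.round(1),"tilt",R[2].round(3),"| rem mm",(R.T@(g-o["position"])*1000).round(1),"az",round(-(ph-p),1),"grip",o["grip_width"].round(4),o["grip_force"].round(1),"F",o["ft_force"].round(1))
                                                                                                                                                                                         ^^^^^^^^^^^^^^^^^^^^^
AttributeError: 'float' object has no attribute 'round'
```

Tracking is accurate. One wrist picture with the predicted centres drawn will check the calibration before I descend.

```bash
sed -i 's/o\["grip_width"\].round(4),o\["grip_force"\].round(1)/np.round(o["grip_width"],4),np.round(o["grip_force"],1)/' go.py
python3 - <<'E'
from h import *
o=get_obs();c=camera("wrist");T=c["T_tool_cam"];K=c["intrinsics"];R=Ro.from_quat(o["tool_rot"]).as_matrix()
i=c["img"][:,:,::-1].copy()
for x,y in[(.4665,-.173),(.4508,-.3012),(.602,-.3016),(.5875,-.0474)]:
    p=T[:3,:3].T@(R.T@(np.array([x,y,.03])-o["position"])-T[:3,3])
    th=np.arctan2(np.hypot(p[0],p[1]),p[2]);d=p[:2]/np.hypot(p[0],p[1])*th*K[0,0]
    u=int(K[0,2]+d[0]),int(K[1,2]+d[1]);print(u);cv2.drawMarker(i,u,(255,0,0),0,10)
cv2.imwrite("pics/w1.png",i)
E
python3 go.py .4665 -.173 .027 90
```

```text
(274, 207)
(142, 191)
(159, 325)
(389, 315)
t 2.8 pos [ 0.4665 -0.1715  0.1731] phi 90.0 tilt [ 0.002  0.001 -1.   ] | rem mm [ -0.3  -1.7 146.1] az 0.0 grip 0.0871 0.0 F [-0.2  0.5  0.6]
```

View pics/w1.png

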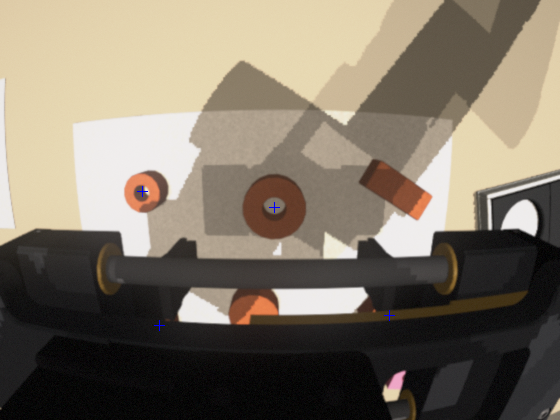

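The wrist picture shows the predicted marks on the large hole (274,207) and small hole (142,191), so the calibration holds. Descend, grip, lift.

```bash

python3 -m pendant '[[[0,-0.0015,0.04,0,0,0,1],[0,0,0.04,0,0,0,1],[0,0,0.04,0,0,0,1],[0,0,0.026,0,0,0,1],[0,0,0,0,0,0,1]]]' 25 | head -2
python3 go.py .4665 -.173 .027 90
python3 -m pendant '[[[0,0,0,0,0,0,0.5],[0,0,0,0,0,0,0.5],[0,0,0,0,0,0,0.5],[0,0,0,0,0,0,0.5],[0,0,0,0,0,0,0.5]]]' | tail -2
python3 -m pendant '[[[0,0,0,0,0,0,0.5],[0,0,0,0,0,0,0.5],[0,0,-0.02,0,0,0,0.5],[0,0,-0.03,0,0,0,0.5],[0,0,-0.03,0,0,0,0.5]]]' | tail -2
python3 go.py .4936 .1265 .0395 90
```

```text
time: 3.42
position: [0.4672, -0.1731, 0.0273]
t 3.42 pos [ 0.4672 -0.1731  0.0273] phi 90.1 tilt [ 0.001  0.001 -1.   ] | rem mm [0.7 0.1 0.3] az 0.1 grip 0.0872 0.0 F [ 0.3 -0.7  0.1]
grip_width: 0.0596
grip_force: 25.0
grip_width: 0.0598
grip_force: 25.0
t 4.67 pos [ 0.4665 -0.173   0.1081] phi 90.0 tilt [ 0.001  0.001 -1.   ] | rem mm [-27.3 299.4  68.8] az 0.0 grip 0.0598 25.0 F [ 0.5 -0.3 -1.3]
```

```bash

python3 -m pendant '[[[-0.0045,0.05,0,0,0,0,0.5],[-0.0045,0.05,0,0,0,0,0.5],[-0.0045,0.05,0,0,0,0,0.5],[-0.0045,0.05,0,0,0,0,0.5],[-0.0045,0.05,0,0,0,0,0.5]]]' | tail -2
python3 -m pendant '[[[-0.0048,0.0495,0,0,0,0,0.5],[0,0,0,0,0,0,0.5],[0,0,0.015,0,0,0,0.5],[0,0,0.015,0,0,0,0.5],[0,0,0,0,0,0,0.5]]]' | tail -2
python3 - <<'E'
from h import *
i=camera("side")["img"][110:220,140:300,::-1];cv2.imwrite("pics/s2.png",cv2.resize(i,None,fx=4,fy=4))
E
python3 go.py .4936 .1265 .0395 90
```

```text
grip_width: 0.0597
grip_force: 25.0
grip_width: 0.0597
grip_force: 25.0
t 5.97 pos [0.4934 0.1252 0.0764] phi 89.9 tilt [ 0.003 -0.    -1.   ] | rem mm [-0.3  1.3 36.9] az -0.1 grip 0.0597 25.0 F [ 0.9 -0.4 -1. ]
```

View pics/s2.png

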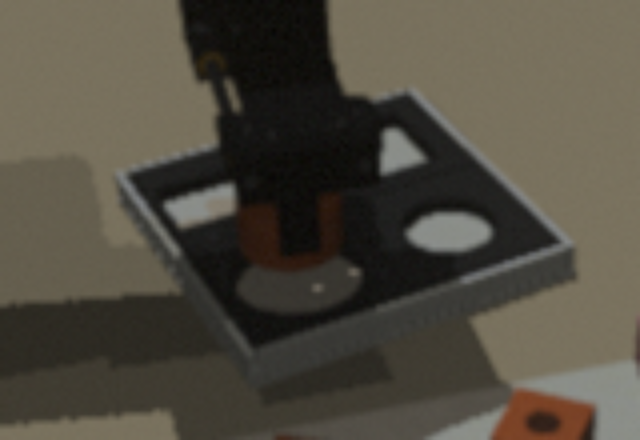

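The disc hangs centred over the large recess (disc bottom edge about (290,265), pale floor (298,285) in the crop). Lower it slowly.

```bash

python3 -m pendant '[[[0,0.001,0.01,0,0,0,0.5],[0,0,0.01,0,0,0,0.5],[0,0,0.007,0,0,0,0.5],[0,0,0.005,0,0,0,0.5],[0,0,0.003,0,0,0,0.5]]]' | tail -2
python3 go.py .4936 .1265 .0395 90
python3 -m pendant '[[[0,0,0.001,0,0,0,0.5],[0,0,0.001,0,0,0,0.5],[0,0,0,0,0,0,0.5],[0,0,0,0,0,0,0.5],[0,0,0,0,0,0,0.5]]]' | tail -2
python3 go.py .4936 .1265 .0395 90
```

```text
grip_width: 0.0594
grip_force: 25.0
t 6.6 pos [0.4941 0.1274 0.0422] phi 90.0 tilt [ 0. -0. -1.] | rem mm [ 0.5 -0.9  2.7] az 0.0 grip 0.0594 25.0 F [-0.   0.2 -1.3]
grip_width: 0.0599
grip_force: 25.0
t 7.22 pos [0.4941 0.1273 0.0415] phi 90.0 tilt [-0.001  0.    -1.   ] | rem mm [ 0.5 -0.8  2. ] az 0.0 grip 0.0599 25.0 F [-1.1 -0.4  6.1]
```

Contact with the floor (+6 N). Release, rise, and go over small_round.

```bash

python3 -m pendant '[[[0,0,0,0,0,0,0.78],[0,0,0,0,0,0,0.78],[0,0,0,0,0,0,0.78],[0,0,0,0,0,0,0.78],[0,0,-0.02,0,0,0,0.78]]]' | tail -3
python3 -m pendant '[[[0,0,-0.04,0,0,0,0.78],[0,0,-0.04,0,0,0,0.78],[0.008,-0.0535,0,0,0,0,0.78],[0.008,-0.0535,0,0,0,0,0.78],[0.008,-0.0535,0,0,0,0,0.78]]]' | tail -2
python3 - <<'E'
from h import *
c=camera("side");i=c["img"][110:220,140:300,::-1];cv2.imwrite("pics/s3.png",cv2.resize(i,None,fx=4,fy=4))
E
python3 -m pendant '[[[0.006,-0.0535,0,0,0,0,0.78],[0.006,-0.0535,0,0,0,0,0.78],[0.006,-0.0535,0,0,0,0,0.78],[0.001,-0.0535,0,0,0,0,0.78],[0,-0.0535,0,0,0,0,0.78]]]' | tail -2
python3 go.py .4508 -.3012 .027 90
```

```text
ft_force: [0.1, -0.6, 0.6]
grip_width: 0.068
grip_force: 0.0
grip_width: 0.0681
grip_force: 0.0
grip_width: 0.0678
grip_force: 0.0
t 9.15 pos [ 0.451  -0.3022  0.1404] phi 90.0 tilt [ 0.  0. -1.] | rem mm [  0.2   1.  113.4] az -0.0 grip 0.0678 0.0 F [0.3 0.7 0.1]
```

View pics/s3.png

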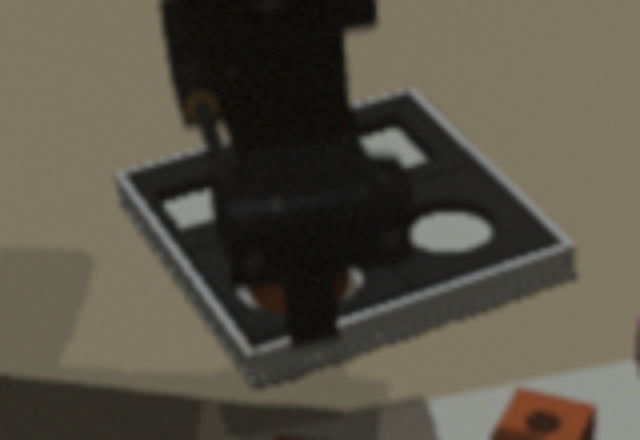

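The disc sits in its recess (about (295,290)), with pale floor showing on both sides. Pick small_round.

```bash

python3 -m pendant '[[[0,0.001,0.03,0,0,0,0.78],[0,0,0.03,0,0,0,0.78],[0,0,0.03,0,0,0,0.78],[0,0,0.023,0,0,0,0.78],[0,0,0,0,0,0,0.78]]]' | tail -2
python3 go.py .4508 -.3012 .027 90
python3 -m pendant '[[[0,0,0,0,0,0,0.3],[0,0,0,0,0,0,0.3],[0,0,0,0,0,0,0.3],[0,0,0,0,0,0,0.3],[0,0,0,0,0,0,0.3]]]' | tail -2
python3 -m pendant '[[[0,0,0,0,0,0,0.3],[0,0,0,0,0,0,0.3],[0,0,-0.02,0,0,0,0.3],[0,0,-0.03,0,0,0,0.3],[0,0,-0.03,0,0,0,0.3]]]' | tail -2
python3 go.py .591 .1485 .0395 90
```

```text
grip_width: 0.068
grip_force: 0.0
t 9.78 pos [ 0.4503 -0.2985  0.0259] phi 90.0 tilt [ 0.003  0.003 -1.   ] | rem mm [-0.5 -2.7 -1.1] az 0.0 grip 0.068 0.0 F [-0.2  0.1  0.4]
grip_width: 0.0393
grip_force: 25.0
grip_width: 0.039
grip_force: 25.0
t 11.03 pos [ 0.4508 -0.2992  0.1078] phi 90.0 tilt [ 0.001  0.001 -1.   ] | rem mm [-140.5  447.5   68.8] az 0.0 grip 0.039 25.0 F [ 0.8 -0.4  0.2]
```

```bash

python3 -m pendant '[[[-0.0156,0.0497,0,0,0,0,0.3],[-0.0156,0.0497,0,0,0,0,0.3],[-0.0156,0.0497,0,0,0,0,0.3],[-0.0156,0.0497,0,0,0,0,0.3],[-0.0156,0.0497,0,0,0,0,0.3]]]' | tail -2
python3 -m pendant '[[[-0.0156,0.0497,0,0,0,0,0.3],[-0.0156,0.0497,0,0,0,0,0.3],[-0.0156,0.0497,0,0,0,0,0.3],[-0.0156,0.0497,0,0,0,0,0.3],[0,0,0.01,0,0,0,0.3]]]' | tail -2
python3 -m pendant '[[[0,0,0.015,0,0,0,0.3],[0,0,0.015,0,0,0,0.3],[0,0,0.01,0,0,0,0.3],[0,0,0,0,0,0,0.3],[0,0,0,0,0,0,0.3]]]' | tail -2
python3 go.py .591 .1485 .0395 90
```

```text
grip_width: 0.0393
grip_force: 25.0
grip_width: 0.0393
grip_force: 25.0
grip_width: 0.0394
grip_force: 25.0
t 12.9 pos [0.5918 0.1472 0.0577] phi 90.0 tilt [-0.  0. -1.] | rem mm [ 0.9  1.3 18.2] az -0.0 grip 0.0394 25.0 F [0.2 0.  0.2]
```

```bash

python3 -m pendant '[[[0,0.001,0.006,0,0,0,0.3],[0,0,0.005,0,0,0,0.3],[0,0,0.003,0,0,0,0.3],[0,0,0.002,0,0,0,0.3],[0,0,0,0,0,0,0.3]]]' | tail -2
python3 go.py .591 .1485 .0395 90
python3 -m pendant '[[[0,0,0.001,0,0,0,0.3],[0,0,0.001,0,0,0,0.3],[0,0,0,0,0,0,0.3],[0,0,0,0,0,0,0.3],[0,0,0,0,0,0,0.3]]]' | tail -2
python3 go.py .591 .1485 .0395 90
```

```text
grip_width: 0.0391
grip_force: 25.0
t 13.53 pos [0.5916 0.1487 0.0416] phi 90.0 tilt [-0. -0. -1.] | rem mm [ 0.6 -0.2  2.1] az 0.0 grip 0.0391 25.0 F [ 0.1  0.9 -0.9]
grip_width: 0.0392
grip_force: 25.0
t 14.15 pos [0.5917 0.1487 0.0413] phi 90.0 tilt [-0.001 -0.    -1.   ] | rem mm [ 0.7 -0.2  1.8] az 0.0 grip 0.0392 25.0 F [-2.8  0.6 10. ]
```

```bash

python3 -m pendant '[[[0,0,0,0,0,0,0.6],[0,0,0,0,0,0,0.6],[0,0,0,0,0,0,0.6],[0,0,-0.02,0,0,0,0.6],[0,0,-0.04,0,0,0,0.6]]]' | tail -2
python3 -m pendant '[[[0,0,-0.03,0,0,0,0.8],[0.001,-0.049,0,0,0,0,0.8],[0.001,-0.049,0,0,0,0,0.8],[0.001,-0.049,0,0,0,0,0.8],[0.001,-0.049,0,0,0,0,0.8]]]' | tail -2
python3 -m pendant '[[[0,0,0,0,0,9.75,0.8],[0,0,0,0,0,9.75,0.8],[0,0,0,0,0,9.75,0.8],[0,0,0,0,0,9.75,0.8],[0,0,0,0,0,0,0.8]]]' | tail -2
python3 go.py .5875 -.0474 .027 51
python3 - <<'E'
from h import *
c=camera("top");i=c["img"][200:325,130:325,::-1];cv2.imwrite("pics/t4.png",cv2.resize(i,None,fx=4,fy=4))
E
```

```text
grip_width: 0.0519
grip_force: 0.0
grip_width: 0.0698
grip_force: 0.0
grip_width: 0.0697
grip_force: 0.0
t 16.02 pos [ 0.5879 -0.0475  0.1307] phi 51.1 tilt [-0.001  0.001 -1.   ] | rem mm [  0.5  -0.3 103.7] az 0.1 grip 0.0697 0.0 F [-1.  -1.3  0.6]
```

View pics/t4.png

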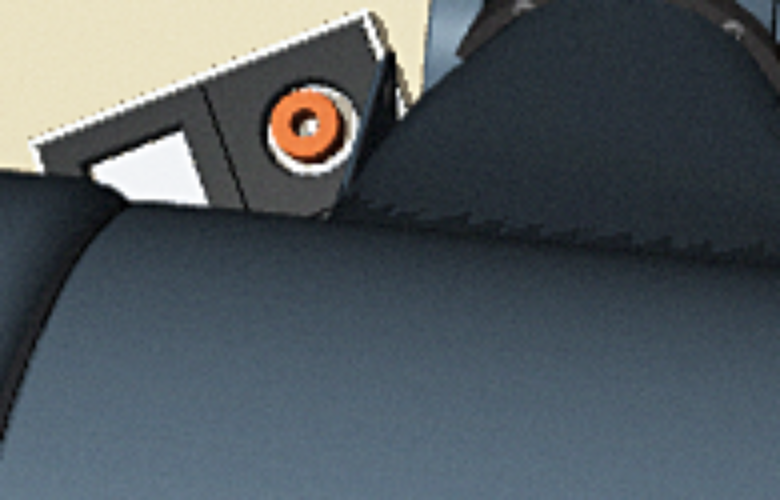

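The small round sits in its nest at about (307,125), with white floor around it. Pick the square.

```bash

python3 -m pendant '[[[0,0,0.03,0,0,0,0.8],[0,0,0.03,0,0,0,0.8],[0,0,0.03,0,0,0,0.8],[0,0,0.0135,0,0,0,0.8],[0,0,0,0,0,0,0.8]]]' | tail -2
python3 go.py .5875 -.0474 .027 51
python3 -m pendant '[[[0,0,0,0,0,0,0.3],[0,0,0,0,0,0,0.3],[0,0,0,0,0,0,0.3],[0,0,0,0,0,0,0.3],[0,0,0,0,0,0,0.3]]]' | tail -2
python3 -m pendant '[[[0,0,0,0,0,0,0.3],[0,0,0,0,0,0,0.3],[0,0,-0.02,0,0,0,0.3],[0,0,-0.03,0,0,0,0.3],[0,0,-0.03,0,0,0,0.3]]]' | tail -2
python3 -m pendant '[[[0,0,0,0,0,9.5,0.3],[0,0,0,0,0,9.5,0.3],[0,0,0,0,0,9.5,0.3],[0,0,0,0,0,9.5,0.3],[0,0,0,0,0,0,0.3]]]' | tail -2
python3 go.py .5685 .246 .0395 13
```

```text
grip_width: 0.0697
grip_force: 0.0
t 16.7 pos [ 0.5872 -0.0472  0.0256] phi 51.1 tilt [ 0.001 -0.001 -1.   ] | rem mm [-0.3  0.  -1.4] az 0.1 grip 0.0697 0.0 F [ 1.3 -0.3 -0.5]
grip_width: 0.0438
grip_force: 24.8
grip_width: 0.0436
grip_force: 24.9
grip_width: 0.0439
grip_force: 24.9
t 18.57 pos [ 0.587  -0.0473  0.1054] phi 13.1 tilt [ 0.001 -0.001 -1.   ] | rem mm [289.8  48.8  66. ] az 0.1 grip 0.0439 24.9 F [ 0.6  1.  -0.9]
```

```bash

python3 -m pendant '[[[0.0483,0.0081,0,0,0,0,0.3],[0.0483,0.0081,0,0,0,0,0.3],[0.0483,0.0081,0,0,0,0,0.3],[0.0483,0.0081,0,0,0,0,0.3],[0.0483,0.0081,0,0,0,0,0.3]]]' | tail -2
python3 -m pendant '[[[0.0483,0.0083,0,0,0,0,0.3],[0,0,0.01,0,0,0,0.3],[0,0,0.015,0,0,0,0.3],[0,0,0.015,0,0,0,0.3],[0,0,0.008,0,0,0,0.3]]]' | tail -2
python3 -m pendant '[[[0,0,0.006,0,0,0,0.3],[0,0,0.005,0,0,0,0.3],[0,0,0.003,0,0,0,0.3],[0,0,0.001,0,0,0,0.3],[0,0,0,0,0,0,0.3]]]' | tail -2
python3 go.py .5685 .246 .0395 13
```

```text
grip_width: 0.0439
grip_force: 24.9
grip_width: 0.0437
grip_force: 24.9
grip_width: 0.0439
grip_force: 24.9
t 20.45 pos [0.5699 0.2461 0.0433] phi 13.0 tilt [-0.  0. -1.] | rem mm [ 0.2 -1.4  3.8] az 0.0 grip 0.0439 24.9 F [ 0.   0.  -1.3]
```

```bash

python3 -m pendant '[[[0,-0.001,0.001,0,0,0,0.3],[0,0,0.001,0,0,0,0.3],[0,0,0.001,0,0,0,0.3],[0,0,0.0005,0,0,0,0.3],[0,0,0,0,0,0,0.3]]]' | tail -2
python3 go.py .5685 .246 .0395 13
```

```text
grip_width: 0.0437
grip_force: 24.9
t 21.07 pos [0.5689 0.2458 0.0399] phi 13.0 tilt [ 0.  0. -1.] | rem mm [ 0.3 -0.3  0.4] az 0.0 grip 0.0437 24.9 F [-0.6 -0.5  2.8]
```

```bash

python3 -m pendant '[[[0,0,0,0,0,0,0.7],[0,0,0,0,0,0,0.7],[0,0,0,0,0,0,0.7],[0,0,-0.02,0,0,0,0.7],[0,0,-0.04,0,0,0,0.7]]]' | tail -2
python3 -m pendant '[[[0,0,-0.03,0,0,0,0.7],[-0.0492,-0.0083,0,0,0,0,0.7],[-0.0492,-0.0083,0,0,0,0,0.7],[-0.0492,-0.0083,0,0,0,0,0.7],[-0.0492,-0.0083,0,0,0,0,0.7]]]' | tail -2
python3 -m pendant '[[[-0.0492,-0.0083,0,0,0,0,0.7],[-0.0492,-0.0083,0,0,0,0,0.7],[-0.0492,-0.0083,0,0,0,0,0.7],[-0.0492,-0.0083,0,0,0,0,0.7],[-0.0492,-0.0083,0,0,0,0,0.7]]]' | tail -2
python3 -m pendant '[[[-0.0492,-0.0083,0,0,0,0,0.7],[-0.0492,-0.0083,0,0,0,0,0.7],[0,0,0,0,0,-10,0.7],[0,0,0,0,0,-10,0.7],[0,0,0,0,0,-10,0.7]]]' | tail -2
python3 -m pendant '[[[0,0,0,0,0,-10,0.7],[0,0,0,0,0,-10,0.7],[0,0,0,0,0,-10,0.7],[0,0,0,0,0,-10,0.7],[0,0,0,0,0,-10,0.7]]]' | tail -2
python3 go.py .602 -.3016 .027 93
python3 - <<'E'
from h import *
c=camera("side");i=c["img"][110:220,140:300,::-1];cv2.imwrite("pics/s5.png",cv2.resize(i,None,fx=4,fy=4))
E
```

```text
grip_width: 0.0612
grip_force: 0.0
grip_width: 0.0612
grip_force: 0.0
grip_width: 0.0606
grip_force: 0.0
grip_width: 0.0608
grip_force: 0.0
grip_width: 0.0608
grip_force: 0.0
t 24.2 pos [ 0.6021 -0.3022  0.1312] phi 93.4 tilt [-0.001 -0.001 -1.   ] | rem mm [  0.2   0.8 104.2] az 0.4 grip 0.0608 0.0 F [-0.6  0.   0.1]
```

View pics/s5.png

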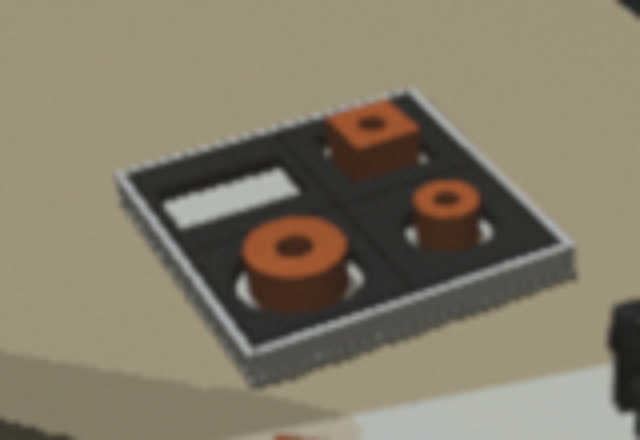

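Large round (295,265), small round (448,215) and square (373,140) all lie flat in their nests, and the oblong nest (230,197) is free. Pick the oblong.

```bash

python3 -m pendant '[[[0,0.0005,0.03,0,0,0,0.7],[0,0,0.03,0,0,0,0.7],[0,0,0.03,0,0,0,0.7],[0,0,0.014,0,0,0,0.7],[0,0,0,0,0,0,0.7]]]' | tail -2
python3 go.py .602 -.3016 .027 93
python3 -m pendant '[[[0,0,0,0,0,0,0.2],[0,0,0,0,0,0,0.2],[0,0,0,0,0,0,0.2],[0,0,0,0,0,0,0.2],[0,0,0,0,0,0,0.2]]]' | tail -2
python3 -m pendant '[[[0,0,0,0,0,0,0.2],[0,0,0,0,0,0,0.2],[0,0,-0.02,0,0,0,0.2],[0,0,-0.03,0,0,0,0.2],[0,0,-0.03,0,0,0,0.2]]]' | tail -2
python3 -m pendant '[[[0,0,0,0,0,-5,0.2],[0,0,0,0,0,-5,0.2],[0,0,0,0,0,0,0.2],[0,0,0,0,0,0,0.2],[0,0,0,0,0,0,0.2]]]' | tail -2
python3 go.py .471 .2235 .0395 103
```

```text
grip_width: 0.0608
grip_force: 0.0
t 24.88 pos [ 0.6016 -0.3014  0.0253] phi 93.0 tilt [ 0.001  0.001 -1.   ] | rem mm [-0.4 -0.2 -1.7] az -0.0 grip 0.0608 0.0 F [-0.3  0.8  0. ]
grip_width: 0.0293
grip_force: 25.0
grip_width: 0.0298
grip_force: 25.0
grip_width: 0.0299
grip_force: 25.0
t 26.75 pos [ 0.6018 -0.3015  0.1055] phi 103.0 tilt [ 0.  0. -1.] | rem mm [  9.5 541.   66.1] az -0.0 grip 0.0299 25.0 F [ 0.9  0.5 -1.5]
```

```bash

python3 -m pendant '[[[0.0009,0.0492,0,0,0,0,0.2],[0.0009,0.0492,0,0,0,0,0.2],[0.0009,0.0492,0,0,0,0,0.2],[0.0009,0.0492,0,0,0,0,0.2],[0.0009,0.0492,0,0,0,0,0.2]]]' | tail -2
python3 -m pendant '[[[0.0009,0.0492,0,0,0,0,0.2],[0.0009,0.0492,0,0,0,0,0.2],[0.0009,0.0492,0,0,0,0,0.2],[0.0009,0.0492,0,0,0,0,0.2],[0.0009,0.0492,0,0,0,0,0.2]]]' | tail -2
python3 -m pendant '[[[0.0005,0.049,0,0,0,0,0.2],[0,0,0.01,0,0,0,0.2],[0,0,0.015,0,0,0,0.2],[0,0,0.015,0,0,0,0.2],[0,0,0.008,0,0,0,0.2]]]' | tail -2
python3 -m pendant '[[[0,0,0.006,0,0,0,0.2],[0,0,0.005,0,0,0,0.2],[0,0,0.003,0,0,0,0.2],[0,0,0.001,0,0,0,0.2],[0,0,0,0,0,0,0.2]]]' | tail -2
python3 go.py .471 .2235 .0395 103
```

```text
grip_width: 0.0299
grip_force: 25.0
grip_width: 0.0296
grip_force: 25.0
grip_width: 0.0294
grip_force: 25.0
grip_width: 0.0299
grip_force: 25.0
t 29.25 pos [0.4708 0.2234 0.0427] phi 103.0 tilt [-0.  0. -1.] | rem mm [-0.2 -0.   3.2] az 0.0 grip 0.0299 25.0 F [ 0.3 -0.6 -0.4]
```

```bash

python3 -m pendant '[[[0,0,0.001,0,0,0,0.2],[0,0,0.001,0,0,0,0.2],[0,0,0.001,0,0,0,0.2],[0,0,0.0005,0,0,0,0.2],[0,0,0,0,0,0,0.2]]]' | tail -2
python3 go.py .471 .2235 .0395 103
```

```text
grip_width: 0.0296
grip_force: 25.0
t 29.88 pos [0.4706 0.2233 0.0391] phi 103.0 tilt [ 0.  0. -1.] | rem mm [-0.4  0.1 -0.4] az 0.0 grip 0.0296 25.0 F [0.1 0.4 0. ]
```

```bash

python3 -m pendant '[[[0,0,0.0007,0,0,0,0.2],[0,0,0,0,0,0,0.2],[0,0,0,0,0,0,0.2],[0,0,0,0,0,0,0.2],[0,0,0,0,0,0,0.2]]]' | tail -4
python3 go.py .471 .2235 .0395 103
```

```text
tool_rot: [-0.113, 0.994, -0.0, 0.0]
ft_force: [-1.5, -0.1, 6.3]
grip_width: 0.0298
grip_force: 25.0
t 30.5 pos [0.4706 0.2234 0.039 ] phi 103.0 tilt [-0. -0. -1.] | rem mm [-0.4  0.1 -0.5] az 0.0 grip 0.0298 25.0 F [-1.5 -0.1  6.3]
```

Contact. Release, rise, move clear (towards −y at height, away from the tray) and look.

```bash

python3 -m pendant '[[[0,0,0,0,0,0,0.55],[0,0,0,0,0,0,0.55],[0,0,0,0,0,0,0.55],[0,0,-0.02,0,0,0,0.55],[0,0,-0.04,0,0,0,0.55]]]' | tail -2
python3 -m pendant '[[[0,0,-0.04,0,0,0,0.55],[0,0,-0.04,0,0,0,0.55],[0,0.05,0,0,0,0,0.55],[0,0.05,0,0,0,0,0.55],[0,0.05,0,0,0,0,0.55]]]' | tail -2
python3 -m pendant '[[[0,0.05,0,0,0,0,0.55],[0,0.05,0,0,0,0,0.55],[0,0.05,0,0,0,0,0.55],[0,0,0,0,0,0,0.55],[0,0,0,0,0,0,0.55]]]' | tail -2
python3 - <<'E'
from h import *
a=cv2.resize(camera("top")["img"][180:330,130:430,::-1],(600,300));b=cv2.resize(camera("side")["img"][120:360,150:390,::-1],(600,600))
cv2.imwrite("pics/f.png",np.vstack([a,b[:300]]))
E
python3 go.py .471 .2235 .0395 103
```

```text
grip_width: 0.0477
grip_force: 0.0
grip_width: 0.0479
grip_force: 0.0
grip_width: 0.048
grip_force: 0.0
t 32.48 pos [0.4033 0.5142 0.1781] phi 103.0 tilt [ 0.001 -0.001 -1.   ] | rem mm [  -1.  -298.3  138.9] az -0.0 grip 0.0475 0.0 F [-0.3  0.9  0.4]
```

View pics/f.png

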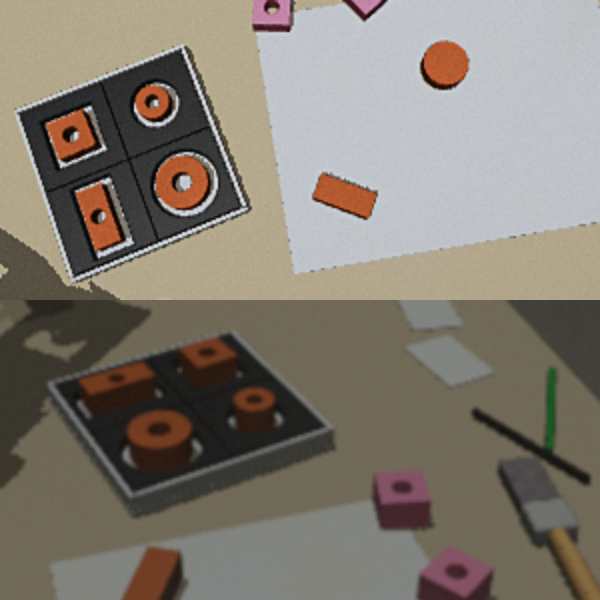

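The final views show the four weights flat in their own nests: square (72,135), small (153,102), large (183,182), oblong (99,215). The blanks (445,63) and (345,195) have not moved. Handing in.

```bash
python3 -c "
from rig import hand_in;print(hand_in())"
```

```text
the job is handed in; nothing more can be done
None
```

I packed all four pierced weights flat in their matching nests, left the two unpierced pieces where they were, and handed the job in at about 32 s; the hand-in returned no verdict.

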